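Line up the paint pots by size on the rack

TASK

Tidy the four paint pots onto the cork spots of the plywood rack, one pot centred on each spot, in order of size: the tallest on the spot next to the mug of brushes, then ever smaller, the shortest at the masking-tape end. Leave them all standing upright on their bases, never tip a pot over on the way, and leave the mug and the black model ship where they stand.

Things in the scene. Friction and masses are not known exactly. Their poses are not given: they have to be found in the camera images.
- pot_largest: paint pot, one of four of the same look but different size: upright cylinder, grey body with a 12 mm high white screw lid; 52 mm in diameter at the lid (body 2 mm less), 74 mm high in all. Loose, stands upright. Origin: centre of its underside, z up.
- pot_large: paint pot, one of four of the same look but different size: upright cylinder, grey body with a 12 mm high white screw lid; 46 mm in diameter at the lid (body 2 mm less), 60 mm high in all. Loose, stands upright. Origin: centre of its underside, z up.
- pot_small: paint pot, one of four of the same look but different size: upright cylinder, grey body with a 12 mm high white screw lid; 40 mm in diameter at the lid (body 2 mm less), 46 mm high in all. Loose, stands upright. Origin: centre of its underside, z up.
- pot_smallest: paint pot, one of four of the same look but different size: upright cylinder, grey body with a 12 mm high white screw lid; 34 mm in diameter at the lid (body 2 mm less), 32 mm high in all. Loose, stands upright. Origin: centre of its underside, z up.
- spot_a: one of four equal cork discs, 58 mm in diameter, 3 mm thick, in a straight row on a rimless plywood board 320 x 85 x 12 mm lying on the table. Fixed. Neighbours are 68 to 84 mm apart between centres; the letters do not give the order in the row. Origin: centre of its underside, 12 mm above the table; its top is at 15 mm. Local y runs along the row.
- spot_b: one of four equal cork discs, 58 mm in diameter, 3 mm thick, in a straight row on a rimless plywood board 320 x 85 x 12 mm lying on the table. Fixed. Neighbours are 68 to 84 mm apart between centres; the letters do not give the order in the row. Origin: centre of its underside, 12 mm above the table; its top is at 15 mm. Local y runs along the row.
- spot_c: one of four equal cork discs, 58 mm in diameter, 3 mm thick, in a straight row on a rimless plywood board 320 x 85 x 12 mm lying on the table. Fixed. Neighbours are 68 to 84 mm apart between centres; the letters do not give the order in the row. Origin: centre of its underside, 12 mm above the table; its top is at 15 mm. Local y runs along the row.
- spot_d: one of four equal cork discs, 58 mm in diameter, 3 mm thick, in a straight row on a rimless plywood board 320 x 85 x 12 mm lying on the table. Fixed. Neighbours are 68 to 84 mm apart between centres; the letters do not give the order in the row. Origin: centre of its underside, 12 mm above the table; its top is at 15 mm. Local y runs along the row.
- brush_mug: white mug without handle, 72 mm in diameter, 85 mm high, with brushes standing in it to 165 mm; loose on the table past one end of the rack, in line with the row, its centre about 111 mm from the nearest disc's centre. A yellow roll of masking tape (90 mm across, 24 mm high) lies likewise past the other end. Origin: centre of its underside.
- ship: black plastic model ship with a mast, about 220 mm long along its x axis (hull 60 mm wide, cradle 70 mm, yard 96 mm wide), 161 mm high, loose on the table on the left (+y) side. Origin: under the hull's middle, on the table.

How it is judged (in metres and radians):
At the end, for the whole second after the job is handed in: Each pot stands on its own cork spot, its centre within 12 mm of the spot's centre, upright (within 0.1 rad), released and at rest: the 74 mm pot on the spot nearest the mug, then the 60 mm, the 46 mm and, farthest from the mug, the 32 mm pot (((horizontal distance between spot_a and brush_mug between 0.075 and 0.147 m and horizontal distance between pot_largest and spot_a below 0.012 m) or (horizontal distance between spot_b and brush_mug between 0.075 and 0.147 m and horizontal distance between pot_largest and spot_b below 0.012 m) or (horizontal distance between spot_c and brush_mug between 0.075 and 0.147 m and horizontal distance between pot_largest and spot_c below 0.012 m) or (horizontal distance between spot_d and brush_mug between 0.075 and 0.147 m and horizontal distance between pot_largest and spot_d below 0.012 m)) and height (world z) of pot_largest between 0.011 and 0.019 m and angle between each of pot_largest, pot_large, pot_small, pot_smallest's own z axis and vertical below 0.1 rad and linear speed of each of pot_largest, pot_large, pot_small, pot_smallest below 0.02 m/s and contact force between each of pot_largest, pot_large, pot_small, pot_smallest and the fingers below 0.1 N and ((horizontal distance between spot_a and brush_mug between 0.151 and 0.223 m and horizontal distance between pot_large and spot_a below 0.012 m) or (horizontal distance between spot_b and brush_mug between 0.151 and 0.223 m and horizontal distance between pot_large and spot_b below 0.012 m) or (horizontal distance between spot_c and brush_mug between 0.151 and 0.223 m and horizontal distance between pot_large and spot_c below 0.012 m) or (horizontal distance between spot_d and brush_mug between 0.151 and 0.223 m and horizontal distance between pot_large and spot_d below 0.012 m)) and height (world z) of pot_large between 0.011 and 0.019 m and ((horizontal distance between spot_a and brush_mug between 0.227 and 0.299 m and horizontal distance between pot_small and spot_a below 0.012 m) or (horizontal distance between spot_b and brush_mug between 0.227 and 0.299 m and horizontal distance between pot_small and spot_b below 0.012 m) or (horizontal distance between spot_c and brush_mug between 0.227 and 0.299 m and horizontal distance between pot_small and spot_c below 0.012 m) or (horizontal distance between spot_d and brush_mug between 0.227 and 0.299 m and horizontal distance between pot_small and spot_d below 0.012 m)) and height (world z) of pot_small between 0.011 and 0.019 m and ((horizontal distance between spot_a and brush_mug between 0.303 and 0.375 m and horizontal distance between pot_smallest and spot_a below 0.012 m) or (horizontal distance between spot_b and brush_mug between 0.303 and 0.375 m and horizontal distance between pot_smallest and spot_b below 0.012 m) or (horizontal distance between spot_c and brush_mug between 0.303 and 0.375 m and horizontal distance between pot_smallest and spot_c below 0.012 m) or (horizontal distance between spot_d and brush_mug between 0.303 and 0.375 m and horizontal distance between pot_smallest and spot_d below 0.012 m)) and height (world z) of pot_smallest between 0.011 and 0.019 m); the robot touches nothing.
It fails at once if a pot is tipped over (leans more than 0.8 rad) (angle between any of pot_largest, pot_large, pot_small, pot_smallest's own z axis and vertical above 0.8 rad).
It fails at once if the mug of brushes is shifted by more than 15 mm or tipped over (distance of brush_mug from where it was at the start of the episode above 0.015 m or angle between brush_mug's own z axis and vertical above 0.4 rad).
It fails at once if the model ship is shifted by more than 15 mm or tipped over (distance of ship from where it was at the start of the episode above 0.015 m or angle between ship's own z axis and vertical above 0.4 rad).
It also fails if it takes over 88 s, if anything falls off the work surface, if the arm or the gripper's body presses on something with over 40 N, if the wrist force passes 120 N, or if a joint passes its speed limit or range.

ROBOT

A 7-joint arm with a two-finger parallel gripper is mounted at the origin on the work surface. World frame = base frame: x ahead of the robot, y to its left, z up, the work surface at z = 0. Lengths are in mm, angles in rad, forces in N, time in s.
With the tool pointing down it reaches from about 400 to 875 mm from the base axis. Payload 4.4 kg.
Tool frame: the origin (TCP) lies at the very end of the fingers, on their centre line; the grasp point (between the pads) lies 19 mm behind it; z points along the fingers, y is the line along which they close (so a half turn about z gives the same grasp; the last joint's range is limited). The gripper opens to 85 mm and grips with 20 to 120 N. Pads are 22 mm wide; open, the fingers measure 114 mm over their backs; the gripper's body (76 mm by 85 mm) begins 54 mm behind the grasp point. The pads swing forward as they close: fully open they stand 13 mm farther back than shut.
Start: joints at [1.237, 0.628, 0.038, 1.517, -0.027, 0.996, -0.02], TCP at [172.024, -626.838, 231.313] pointing down, gripper open.
Joint ranges: [-3.06, 3.06], [-0.37, 2.12], [-1.25, 1.32], [0.18, 2.47], [-1.1, 4.24], [0.23, 1.98], [-2.94, 2.94]. Speed limits (rad/s): [2.57, 2.57, 3.14, 3.14, 3.14, 3.14, 3.14].

INTERFACE

Orientations are given as [roll, pitch, yaw] about the fixed x, y, z axes, in that order (R = Rz(yaw) Ry(pitch) Rx(roll)).
In Python, from cell import read_state, get_image, camera_params, finish_job gives the robot as it stands.
- The arm moves only by the tool arm_command, never from a script. Its argument "deltas" is a list of rows, each an object of numbers: "dx", "dy", "dz": the shift along the world's x, y, z in m; "yaw": the turn about the world's z in degrees; "jaw": the opening, from 0 (shut) to 1 (fully open). A call has 1 to 20 rows; each row is the pose to reach, as a shift and turn from the pose commanded when the call began; what a row does not reach only later rows make up. A row lasts 1/10 s, in which the tool goes at most 50 mm and 8.59 degrees, less where a joint would pass 70% of its speed; a pose out of reach is approached as far as the arm can. A call with a gripper value outside its range is refused whole. The fingers move at their own pace and stop on an object; the grip force is fixed at half the most. Time passes only in rows, so rows that repeat a pose let the fingers close. It gives the time, the measured TCP pose, the force, the opening and the grip force at its end, in the units of the state.
- read_state(): the state, without advancing time (a new reading comes with each control period).
- get_image(name): name is "scene" or "top" or "wrist"; returns (picture, depth): 384x512x3 uint8, red, green, blue; 384x512 float32, mm along the optical axis (not along the pixel's ray), 0 where there is no reading.
- camera_params(name): a dict with "camera_matrix" (3x3 intrinsics, pixels), "extrinsics" (4x4, takes a point from camera to world coordinates). Camera axes: x right, y down, z forward; pixel columns grow to the right and rows downward; lengths in mm; the calibration is good to about 2 mm. A picture is of the moment at which its call begins: read the wrist's pose just before it. camera_params takes no time and is no camera call; for the wrist camera it gives the pose at the moment of the call.
- finish_job(): hands the job in; it is judged then, once.
The state is a dict: "clock": time; "qpos": joint angles; "qd": joint speeds; "tau": joint torques, N m; "eef_pos": TCP position; "tool_rot": TCP orientation; "force": force on the tool from outside, world axes, zero at the start; "torque": the same for the moment, N m; "width": finger opening in mm; "gripper_force": force on a finger pad.
Only numpy, scipy, OpenCV 4.12 (cv2) and the standard library are available. Lean on these libraries where they do the work, as an engineer would, in place of code of your own. Each camera call takes 0.05 s, during which the arm holds its last target. There are 200 camera calls.

## Working session

There is one attempt and no reset: what is moved stays moved. The work goes in short steps, Python scripts to look and compute and a tool call to move; the robot and the scene stay as the last step left them, time stands still between calls to the robot, and variables do not carry over. Pictures are saved under pics/ and viewed, at most 14 in all, crops included, and the job is handed in when it is done.

Besides the shell and the picture viewer there is one more tool, called as name(argument=value, ...), one argument or row to a line, values as JSON. arm_command: Moves the arm, as the interface text tells. Its arguments: {"type":"object","properties":{"deltas":{"type":"array"}},"required":["deltas"]}

```bash
mkdir -p pics; ls
python3 - <<'E'
from cell import *
import cv2,numpy as np
print(read_state())
ims=[]
for n in("top","scene"):
    p,d=get_image(n);c=camera_params(n);np.savez(f"pics/{n}0.npz",p=p,d=d,K=c["camera_matrix"],E=c["extrinsics"])
    print(n,c);cv2.imwrite(f"pics/{n}0.png",p[:,:,::-1])
E
```

```text
pics
{'clock': 0.0, 'qpos': array([ 1.23723767,  0.62936132,  0.03845717,  1.51838878, -0.02703512,
        0.99632681, -0.01999432]), 'qd': array([-0.00036082, -0.00045711, -0.00024025, -0.00046177, -0.00129293,
       -0.00071795, -0.00068003]), 'tau': array([ 4.73117984e-05, -5.63406265e+01,  1.22614134e+00, -1.93445116e+01,
        1.10312647e-02,  1.05050279e-02,  4.85128191e-05]), 'eef_pos': array([ 171.8277193 , -626.20488351,  230.37289322]), 'tool_rot': array([-3.13962662e+00,  6.93239564e-06,  2.67732452e-01]), 'force': array([-0.34103026,  1.05394892, -0.16657395]), 'torque': array([-0.00429396, -0.02247034, -0.0138534 ]), 'gripper_force': 0.0, 'width': 85.63849082152049}
top {'camera_matrix': array([[352.5588929 ,   0.        , 249.52273292],
       [  0.        , 352.5588929 , 194.07713113],
       [  0.        ,   0.        ,   1.        ]]), 'extrinsics': array([[ 2.67741475e-02, -9.77009194e-01,  2.11509293e-01,
         3.78130901e+02],
       [-9.99635656e-01, -2.54437958e-02,  9.00939177e-03,
         9.25538546e+01],
       [-3.42065934e-03, -2.11673449e-01, -9.77334462e-01,
         8.35377717e+02],
       [ 0.00000000e+00,  0.00000000e+00,  0.00000000e+00,
         1.00000000e+00]])}
scene {'camera_matrix': array([[418.92408987,   0.        , 261.83632533],
       [  0.        , 418.92408987, 195.56396575],
       [  0.        ,   0.        ,   1.        ]]), 'extrinsics': array([[-8.64351815e-01,  3.68954462e-01, -3.41714127e-01,
         9.45823135e+02],
       [ 5.02721592e-01,  6.16482927e-01, -6.05986635e-01,
         8.24527158e+02],
       [-1.29205477e-02, -6.95572718e-01, -7.18339512e-01,
         9.27725955e+02],
       [ 0.00000000e+00,  0.00000000e+00,  0.00000000e+00,
         1.00000000e+00]])}
```

View pics/top0.png

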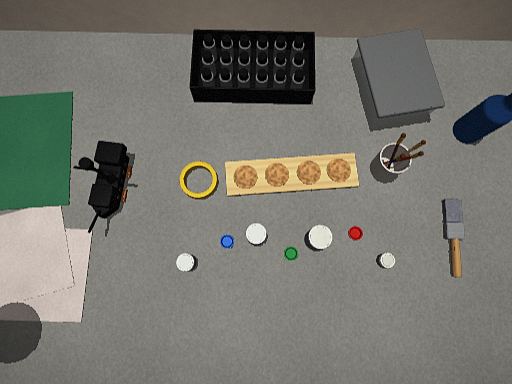

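View pics/scene0.png

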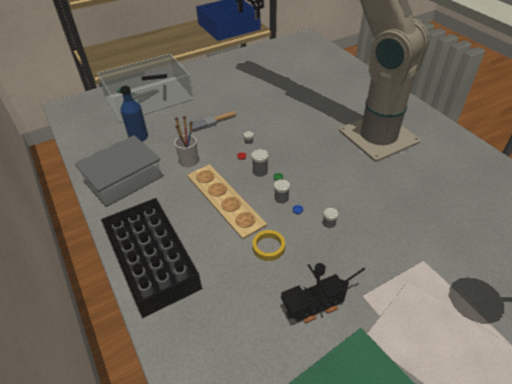

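The top view shows the cork discs at (246,177), (277,175), (308,172) and (339,170), with the mug on the right at (395,157) and the tape on the left at (198,180). The pots are at (185,263), (256,234), (320,238) and (387,260), and flat coloured caps lie between them. The ship is at the far left.

```bash
cat > h.py <<'E'
import numpy as np,cv2
def load(n):
    z=np.load(n);return z["p"],z["d"],z["K"],z["E"]
def ray(u,v,z,K,E):
    r=E[:3,:3]@np.linalg.solve(K,[u,v,1.]);o=E[:3,3];return o+r*(z-o[2])/r[2]
def pt(u,v,d,K,E): return E[:3,:3]@(np.linalg.solve(K,[u,v,1.])*d)+E[:3,3]
def blobs(m,lo=30,hi=3000):
    n,l,s,c=cv2.connectedComponentsWithStats(m.astype(np.uint8));return [(c[i],s[i],l==i) for i in range(1,n) if lo<s[i][4]<hi]
E
python3 - <<'E'
from h import *
for n in("top","scene"):
    p,d,K,E=load(f"pics/{n}0.npz");hsv=cv2.cvtColor(p,cv2.COLOR_RGB2HSV);H,S,V=cv2.split(hsv)
    for name,m in dict(white=(S<45)&(V>165),cork=(H>5)&(H<18)&(S>90)&(V>90)&(V<215),sat=(S>140)&(V>60)).items():
        print(n,name)
        for c,s,M in blobs(m,25,1500):
            w=pt(*c,np.median(d[M]),K,E);z=w[2]
            print(c.round(1),s[2:],"pt",w.round(1))
E
```

```text
top white
[389.  160.3] [ 28  31 132] pt [ 627.5 -210.8   78.4]
[255.7 233. ] [ 20  21 337] pt [458.8  83.8  59.6]
[320.1 236.4] [ 24  24 448] pt [453.8 -55.   73.4]
[184.5 261.7] [ 18  19 254] pt [393.  239.1  45.1]
[387.5 259.8] [ 15  16 172] pt [ 409.6 -212.9   31.4]
top cork
[338.4 169.9] [ 24  23 401] pt [ 621.1 -113.    14.3]
[308.4 172.2] [ 24  23 400] pt [613.6 -40.6  13.9]
[276.5 174.5] [ 24  23 405] pt [606.   36.3  13.9]
[245.2 176.7] [ 24  22 398] pt [598.3 111.8  14.3]
[456.  258.2] [ 10  39 298] pt [ 417.9 -374.7   17.1]
top sat
[496.9 109.5] [ 28  29 574] pt [ 727.7 -423.7  136.5]
[411.2 149.4] [19 16 49] pt [ 631.7 -232.8  141.1]
[338.3 169.8] [ 24  22 396] pt [ 621.3 -112.7   14.2]
[198.  179.2] [ 38  38 526] pt [587.4 224.   21.1]
[308.4 172.2] [ 24  23 397] pt [613.7 -40.6  13.9]
[276.6 174.5] [ 24  22 398] pt [605.8  36.2  14. ]
[128.2 171.4] [ 6 12 40] pt [606.1 397.6   7.5]
[245.1 176.6] [ 24  22 396] pt [598.6 112.   14.2]
[123.3 195.1] [ 5 13 42] pt [547.1 403.8   6.8]
[ 64.3 200.8] [14 14 29] pt [530.5 547.1   1.3]
[ 36.  205.5] [35  5 50] pt [517.2 614.    0
[... 509 characters left out ...]
  9 80] pt [ 420.9 -373.6   16.3]
[204.9 176. ] [ 19  13 183] pt [ 623.4 -113.8   14.6]
[217.  188.9] [ 19  15 203] pt [615.8 -41.8  14.4]
[230.7 203.6] [ 20  15 221] pt [608.2  35.5  14.7]
[245.1 219.3] [ 20  16 242] pt [600.6 111.4  14.5]
[331.4 308.8] [12  8 48] pt [555.3 464.    7.3]
[309.4 318.6] [12  8 52] pt [615.4 458.    6.8]
scene sat
[351.9  49.5] [11  9 57] pt [-1363.4 -1684.   -756.2]
[129.5 107.5] [ 18  16 168] pt [ 742.4 -420.1  137.3]
[241.4 155.4] [ 8  6 42] pt [ 471.3 -152.8    5.2]
[297.4 209. ] [10  7 55] pt [443.1 147.    3.2]
[268.3 244.7] [ 32  30 461] pt [592.9 229.3  22.2]
[331.1 308.7] [11  6 37] pt [555.8 463.5   7.6]
[309.3 318.2] [11  7 40] pt [615.3 457.1   7.4]
```

Both cameras agree to about 2 mm and the heights match the pot sizes. I'll grip with the fingers closing across the row (yaw about 96°) and start with the smallest pot.

arm_command(
  deltas=[
    {"dx": 0.238, "dy": 0.413, "dz": -0.05, "yaw": 80.5, "jaw": 1},
    {"dx": 0.238, "dy": 0.413, "dz": -0.05, "yaw": 80.5, "jaw": 1},
    {"dx": 0.238, "dy": 0.413, "dz": -0.05, "yaw": 80.5, "jaw": 1},
    {"dx": 0.238, "dy": 0.413, "dz": -0.05, "yaw": 80.5, "jaw": 1},
    {"dx": 0.238, "dy": 0.413, "dz": -0.05, "yaw": 80.5, "jaw": 1},
    {"dx": 0.238, "dy": 0.413, "dz": -0.05, "yaw": 80.5, "jaw": 1},
    {"dx": 0.238, "dy": 0.413, "dz": -0.05, "yaw": 80.5, "jaw": 1},
    {"dx": 0.238, "dy": 0.413, "dz": -0.05, "yaw": 80.5, "jaw": 1},
    {"dx": 0.238, "dy": 0.413, "dz": -0.05, "yaw": 80.5, "jaw": 1},
    {"dx": 0.238, "dy": 0.413, "dz": -0.05, "yaw": 80.5, "jaw": 1},
    {"dx": 0.238, "dy": 0.413, "dz": -0.05, "yaw": 80.5, "jaw": 1},
    {"dx": 0.238, "dy": 0.413, "dz": -0.05, "yaw": 80.5, "jaw": 1},
    {"dx": 0.238, "dy": 0.413, "dz": -0.05, "yaw": 80.5, "jaw": 1},
    {"dx": 0.238, "dy": 0.413, "dz": -0.05, "yaw": 80.5, "jaw": 1},
    {"dx": 0.238, "dy": 0.413, "dz": -0.05, "yaw": 80.5, "jaw": 1},
    {"dx": 0.238, "dy": 0.413, "dz": -0.05, "yaw": 80.5, "jaw": 1},
  ],
)

```text
clock: 1.7
eef_pos: [409.7, -214.5, 181.3]
tool_rot: [-3.142, 0.0, 1.671]
force: [0.2, -0.2, -0.9]
width: 85.6
gripper_force: 0.0
```

arm_command(
  deltas=[
    {"dz": -0.05, "jaw": 1},
    {"dz": -0.1, "jaw": 1},
    {"dz": -0.14, "jaw": 1},
    {"dz": -0.16, "jaw": 1},
    {"dz": -0.174, "jaw": 1},
    {"dz": -0.174, "jaw": 1},
    {"dz": -0.174, "jaw": 0},
    {"dz": -0.174, "jaw": 0},
    {"dz": -0.174, "jaw": 0},
    {"dz": -0.174, "jaw": 0},
    {"dz": -0.174, "jaw": 0},
    {"dz": -0.174, "jaw": 0},
    {"dz": -0.174, "jaw": 0},
    {"dz": -0.174, "jaw": 0},
    {"dz": -0.174, "jaw": 0},
    {"dz": -0.174, "jaw": 0},
  ],
)

```text
invalid input at $.deltas[0]: expected keys dx, dy, dz, yaw, jaw
```

arm_command(
  deltas=[
    {"dx": 0, "dy": 0, "yaw": 0, "dz": -0.05, "jaw": 1},
    {"dx": 0, "dy": 0, "yaw": 0, "dz": -0.1, "jaw": 1},
    {"dx": 0, "dy": 0, "yaw": 0, "dz": -0.14, "jaw": 1},
    {"dx": 0, "dy": 0, "yaw": 0, "dz": -0.16, "jaw": 1},
    {"dx": 0, "dy": 0, "yaw": 0, "dz": -0.174, "jaw": 1},
    {"dx": 0, "dy": 0, "yaw": 0, "dz": -0.174, "jaw": 1},
    {"dx": 0, "dy": 0, "yaw": 0, "dz": -0.174, "jaw": 0},
    {"dx": 0, "dy": 0, "yaw": 0, "dz": -0.174, "jaw": 0},
    {"dx": 0, "dy": 0, "yaw": 0, "dz": -0.174, "jaw": 0},
    {"dx": 0, "dy": 0, "yaw": 0, "dz": -0.174, "jaw": 0},
    {"dx": 0, "dy": 0, "yaw": 0, "dz": -0.174, "jaw": 0},
    {"dx": 0, "dy": 0, "yaw": 0, "dz": -0.174, "jaw": 0},
    {"dx": 0, "dy": 0, "yaw": 0, "dz": -0.174, "jaw": 0},
    {"dx": 0, "dy": 0, "yaw": 0, "dz": -0.174, "jaw": 0},
    {"dx": 0, "dy": 0, "yaw": 0, "dz": -0.174, "jaw": 0},
    {"dx": 0, "dy": 0, "yaw": 0, "dz": -0.174, "jaw": 0},
  ],
)

```text
clock: 3.3
eef_pos: [410.6, -214.2, 8.5]
tool_rot: [3.14, 0.001, 1.673]
force: [-1.3, 0.3, 7.2]
width: 32.1
gripper_force: 58.7
```

Grip held on the 32 mm body. Next I lift and carry it to the tape-end spot at (599.5, 111.6).

arm_command(
  deltas=[
    {"dx": 0, "dy": 0, "yaw": 0, "dz": 0.03, "jaw": 0},
    {"dx": 0, "dy": 0, "yaw": 0, "dz": 0.07, "jaw": 0},
    {"dx": 0, "dy": 0, "yaw": 0, "dz": 0.11, "jaw": 0},
    {"dx": 0.02, "dy": 0.035, "yaw": 0, "dz": 0.13, "jaw": 0},
    {"dx": 0.04, "dy": 0.07, "yaw": 0, "dz": 0.13, "jaw": 0},
    {"dx": 0.06, "dy": 0.105, "yaw": 0, "dz": 0.13, "jaw": 0},
    {"dx": 0.08, "dy": 0.14, "yaw": 0, "dz": 0.13, "jaw": 0},
    {"dx": 0.1, "dy": 0.175, "yaw": 0, "dz": 0.13, "jaw": 0},
    {"dx": 0.12, "dy": 0.21, "yaw": 0, "dz": 0.13, "jaw": 0},
    {"dx": 0.14, "dy": 0.245, "yaw": 0, "dz": 0.13, "jaw": 0},
    {"dx": 0.16, "dy": 0.28, "yaw": 0, "dz": 0.13, "jaw": 0},
    {"dx": 0.18, "dy": 0.31, "yaw": 0, "dz": 0.13, "jaw": 0},
    {"dx": 0.1895, "dy": 0.326, "yaw": 0, "dz": 0.13, "jaw": 0},
    {"dx": 0.1895, "dy": 0.326, "yaw": 0, "dz": 0.13, "jaw": 0},
    {"dx": 0.1895, "dy": 0.326, "yaw": 0, "dz": 0.1, "jaw": 0},
    {"dx": 0.1895, "dy": 0.326, "yaw": 0, "dz": 0.07, "jaw": 0},
    {"dx": 0.1895, "dy": 0.326, "yaw": 0, "dz": 0.05, "jaw": 0},
    {"dx": 0.1895, "dy": 0.326, "yaw": 0, "dz": 0.05, "jaw": 0},
  ],
)

```text
clock: 5.1
eef_pos: [596.6, 109.7, 54.8]
tool_rot: [-3.135, 0.002, 1.672]
force: [-1.1, -0.3, -0.0]
width: 31.8
gripper_force: 59.5
```

Run:
```python
from cell import *
from h import *
s=read_state();print(s["eef_pos"],s["force"])
for n in("scene","wrist"):
    c=camera_params(n)
    p,d=get_image(n);np.savez(f"pics/{n}1.npz",p=p,d=d,K=c["camera_matrix"],E=c["extrinsics"]);cv2.imwrite(f"pics/{n}1.png",p[:,:,::-1])
a=cv2.imread("pics/scene1.png")[120:280,150:350];b=cv2.imread("pics/wrist1.png")
cv2.imwrite("pics/v1.png",np.hstack([cv2.resize(a,(400,320)),cv2.resize(b,(400,320))]))
```

```text
[596.56992304 109.69413747  54.82341632] [-1.09222726 -0.32415831 -0.01766288]
```

View pics/v1.png

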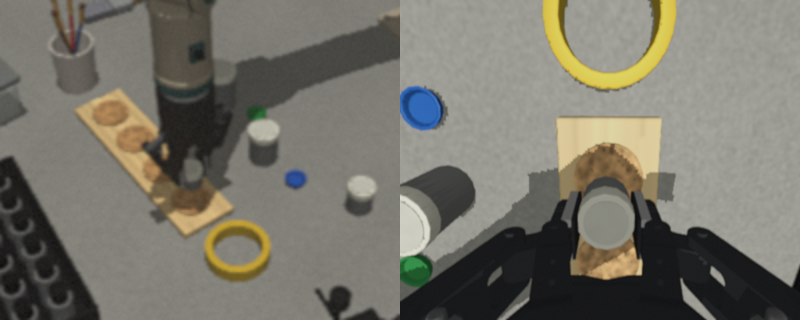

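The pot is held upright over the tape-end disc. I'll lower it and check contact.

arm_command(
  deltas=[
    {"dx": 0, "dy": 0, "yaw": 0, "dz": -0.015, "jaw": 0},
    {"dx": 0, "dy": 0, "yaw": 0, "dz": -0.025, "jaw": 0},
    {"dx": 0, "dy": 0, "yaw": 0, "dz": -0.03, "jaw": 0},
    {"dx": 0, "dy": 0, "yaw": 0, "dz": -0.032, "jaw": 0},
    {"dx": 0, "dy": 0, "yaw": 0, "dz": -0.032, "jaw": 0},
    {"dx": 0, "dy": 0, "yaw": 0, "dz": -0.032, "jaw": 0},
    {"dx": 0, "dy": 0, "yaw": 0, "dz": -0.032, "jaw": 0},
  ],
)

```text
clock: 5.9
eef_pos: [599.8, 112.3, 25.7]
tool_rot: [3.141, -0.0, 1.673]
force: [-0.6, 0.2, -0.9]
width: 31.8
gripper_force: 59.5
```

arm_command(
  deltas=[
    {"dx": 0, "dy": 0, "yaw": 0, "dz": -0.002, "jaw": 0},
    {"dx": 0, "dy": 0, "yaw": 0, "dz": -0.002, "jaw": 0},
    {"dx": 0, "dy": 0, "yaw": 0, "dz": -0.002, "jaw": 0.2},
    {"dx": 0, "dy": 0, "yaw": 0, "dz": -0.002, "jaw": 0.5},
    {"dx": 0, "dy": 0, "yaw": 0, "dz": -0.002, "jaw": 1},
    {"dx": 0, "dy": 0, "yaw": 0, "dz": -0.002, "jaw": 1},
    {"dx": 0, "dy": 0, "yaw": 0, "dz": -0.002, "jaw": 1},
    {"dx": 0, "dy": 0, "yaw": 0, "dz": -0.002, "jaw": 1},
    {"dx": 0, "dy": 0, "yaw": 0, "dz": 0.04, "jaw": 1},
    {"dx": 0, "dy": 0, "yaw": 0, "dz": 0.08, "jaw": 1},
    {"dx": 0, "dy": 0, "yaw": 0, "dz": 0.12, "jaw": 1},
    {"dx": -0.206, "dy": 0.1265, "yaw": 0, "dz": 0.12, "jaw": 1},
    {"dx": -0.206, "dy": 0.1265, "yaw": 0, "dz": 0.12, "jaw": 1},
    {"dx": -0.206, "dy": 0.1265, "yaw": 0, "dz": 0.12, "jaw": 1},
    {"dx": -0.206, "dy": 0.1265, "yaw": 0, "dz": 0.12, "jaw": 1},
    {"dx": -0.206, "dy": 0.1265, "yaw": 0, "dz": 0.12, "jaw": 1},
    {"dx": -0.206, "dy": 0.1265, "yaw": 0, "dz": 0.12, "jaw": 1},
    {"dx": -0.206, "dy": 0.1265, "yaw": 0, "dz": 0.12, "jaw": 1},
    {"dx": -0.206, "dy": 0.1265, "yaw": 0, "dz": 0.12, "jaw": 1},
  ],
)

```text
clock: 7.8
eef_pos: [394.7, 238.1, 145.4]
tool_rot: [3.141, 0.0, 1.671]
force: [-0.2, -0.3, 0.1]
width: 85.5
gripper_force: 0.0
```

```bash
cat > look.py <<'E'
from cell import *
from h import *
print(read_state()["eef_pos"].round(1))
for n in("top","scene"):
    c=camera_params(n);p,d=get_image(n);K,E=c["camera_matrix"],c["extrinsics"]
    cv2.imwrite("pics/last_%s.png"%n,p[:,:,::-1])
    H,S,V=cv2.split(cv2.cvtColor(p,cv2.COLOR_RGB2HSV))
    for q,s,M in blobs((S<45)&(V>165),20,1500):
        w=pt(*q,np.median(d[M]),K,E)
        if w[0]>0 and w[2]>20: print(n,q.round(1),s[2:],w.round(1))
E
python3 look.py
```

```text
[394.7 238.1 145.4]
top [391.3 160.4] [ 32  31 170] [ 627.1 -215.7   78.8]
top [403.8 146.3] [ 8  8 21] [ 659.8 -244.    82.9]
top [244.2 172.8] [ 14  15 157] [599.1 113.4  46.2]
top [117.  220.3] [11  7 24] [412.8 195.7 568.3]
top [255.7 233. ] [ 20  21 344] [458.9  83.9  59.3]
top [320.2 236.4] [ 24  25 457] [453.8 -55.1  73.5]
scene [259.5 154.1] [ 16  11 124] [455.1 -56.   74.2]
scene [281.5 184.4] [ 15  10 121] [460.3  82.9  60.2]
scene [244.9 212.1] [11  9 74] [600.6 113.1  46.9]
```

The smallest pot stands at (600, 113) with its top at 47 mm, as it should. Next is the small pot.

arm_command(
  deltas=[
    {"dx": 0, "dy": 0, "yaw": 0, "dz": -0.04, "jaw": 1},
    {"dx": 0, "dy": 0, "yaw": 0, "dz": -0.08, "jaw": 1},
    {"dx": 0, "dy": 0, "yaw": 0, "dz": -0.11, "jaw": 1},
    {"dx": 0, "dy": 0, "yaw": 0, "dz": -0.126, "jaw": 1},
    {"dx": 0, "dy": 0, "yaw": 0, "dz": -0.126, "jaw": 1},
    {"dx": 0, "dy": 0, "yaw": 0, "dz": -0.126, "jaw": 0},
    {"dx": 0, "dy": 0, "yaw": 0, "dz": -0.126, "jaw": 0},
    {"dx": 0, "dy": 0, "yaw": 0, "dz": -0.126, "jaw": 0},
    {"dx": 0, "dy": 0, "yaw": 0, "dz": -0.126, "jaw": 0},
    {"dx": 0, "dy": 0, "yaw": 0, "dz": -0.126, "jaw": 0},
    {"dx": 0, "dy": 0, "yaw": 0, "dz": -0.126, "jaw": 0},
    {"dx": 0, "dy": 0, "yaw": 0, "dz": -0.126, "jaw": 0},
    {"dx": 0, "dy": 0, "yaw": 0, "dz": -0.126, "jaw": 0},
    {"dx": 0, "dy": 0, "yaw": 0, "dz": -0.126, "jaw": 0},
  ],
)

```text
clock: 9.3
eef_pos: [394.3, 238.9, 20.6]
tool_rot: [3.139, -0.001, 1.672]
force: [-0.1, -0.2, 6.4]
width: 38.1
gripper_force: 59.2
```

arm_command(
  deltas=[
    {"dx": 0, "dy": 0, "yaw": 0, "dz": 0.03, "jaw": 0},
    {"dx": 0, "dy": 0, "yaw": 0, "dz": 0.07, "jaw": 0},
    {"dx": 0, "dy": 0, "yaw": 0, "dz": 0.11, "jaw": 0},
    {"dx": 0.03, "dy": -0.028, "yaw": 0, "dz": 0.12, "jaw": 0},
    {"dx": 0.06, "dy": -0.056, "yaw": 0, "dz": 0.12, "jaw": 0},
    {"dx": 0.09, "dy": -0.084, "yaw": 0, "dz": 0.12, "jaw": 0},
    {"dx": 0.12, "dy": -0.112, "yaw": 0, "dz": 0.12, "jaw": 0},
    {"dx": 0.15, "dy": -0.14, "yaw": 0, "dz": 0.12, "jaw": 0},
    {"dx": 0.18, "dy": -0.17, "yaw": 0, "dz": 0.12, "jaw": 0},
    {"dx": 0.2, "dy": -0.19, "yaw": 0, "dz": 0.12, "jaw": 0},
    {"dx": 0.2135, "dy": -0.202, "yaw": 0, "dz": 0.12, "jaw": 0},
    {"dx": 0.2135, "dy": -0.202, "yaw": 0, "dz": 0.12, "jaw": 0},
    {"dx": 0.2135, "dy": -0.202, "yaw": 0, "dz": 0.08, "jaw": 0},
    {"dx": 0.2135, "dy": -0.202, "yaw": 0, "dz": 0.05, "jaw": 0},
    {"dx": 0.2135, "dy": -0.202, "yaw": 0, "dz": 0.03, "jaw": 0},
    {"dx": 0.2135, "dy": -0.202, "yaw": 0, "dz": 0.02, "jaw": 0},
    {"dx": 0.2135, "dy": -0.202, "yaw": 0, "dz": 0.017, "jaw": 0},
    {"dx": 0.2135, "dy": -0.202, "yaw": 0, "dz": 0.017, "jaw": 0},
    {"dx": 0.2135, "dy": -0.202, "yaw": 0, "dz": 0.017, "jaw": 0},
  ],
)

```text
clock: 11.2
eef_pos: [607.8, 37.1, 37.6]
tool_rot: [3.139, -0.0, 1.673]
force: [0.3, -0.3, -0.6]
width: 38.0
gripper_force: 60.6
```

arm_command(
  deltas=[
    {"dx": 0, "dy": 0, "yaw": 0, "dz": -0.002, "jaw": 0},
    {"dx": 0, "dy": 0, "yaw": 0, "dz": -0.002, "jaw": 0},
    {"dx": 0, "dy": 0, "yaw": 0, "dz": -0.002, "jaw": 0.3},
    {"dx": 0, "dy": 0, "yaw": 0, "dz": -0.002, "jaw": 0.6},
    {"dx": 0, "dy": 0, "yaw": 0, "dz": -0.002, "jaw": 1},
    {"dx": 0, "dy": 0, "yaw": 0, "dz": -0.002, "jaw": 1},
    {"dx": 0, "dy": 0, "yaw": 0, "dz": -0.002, "jaw": 1},
    {"dx": 0, "dy": 0, "yaw": 0, "dz": -0.002, "jaw": 1},
    {"dx": 0, "dy": 0, "yaw": 0, "dz": 0.04, "jaw": 1},
    {"dx": 0, "dy": 0, "yaw": 0, "dz": 0.08, "jaw": 1},
    {"dx": 0, "dy": 0, "yaw": 0, "dz": 0.11, "jaw": 1},
    {"dx": -0.1475, "dy": 0.047, "yaw": 0, "dz": 0.11, "jaw": 1},
    {"dx": -0.1475, "dy": 0.047, "yaw": 0, "dz": 0.11, "jaw": 1},
    {"dx": -0.1475, "dy": 0.047, "yaw": 0, "dz": 0.11, "jaw": 1},
    {"dx": -0.1475, "dy": 0.047, "yaw": 0, "dz": 0.11, "jaw": 1},
    {"dx": -0.1475, "dy": 0.047, "yaw": 0, "dz": 0.11, "jaw": 1},
    {"dx": -0.1475, "dy": 0.047, "yaw": 0, "dz": 0.11, "jaw": 1},
  ],
)

```text
clock: 12.9
eef_pos: [461.2, 83.6, 146.6]
tool_rot: [3.14, -0.0, 1.672]
force: [-0.0, -0.8, 0.1]
width: 85.4
gripper_force: 0.0
```

```bash
python3 look.py
```

```text
[461.2  83.6 146.6]
top [391.3 160.4] [ 32  31 170] [ 627.5 -216.1   77.8]
top [403.8 146.3] [ 8  8 21] [ 659.6 -243.8   83.5]
top [244.8 217.7] [ 8 11 42] [417.3  98.1 569. ]
scene [255.8 155.3] [10 10 50] [468.4 -55.5  75.3]
scene [229.5 193. ] [ 14   9 100] [608.7  35.9  60.7]
scene [244.9 212.1] [11  9 74] [600.7 113.2  47. ]
```

Small pot is placed at (608, 36). Next is the large pot.

arm_command(
  deltas=[
    {"dx": 0, "dy": 0, "yaw": 0, "dz": -0.04, "jaw": 1},
    {"dx": 0, "dy": 0, "yaw": 0, "dz": -0.08, "jaw": 1},
    {"dx": 0, "dy": 0, "yaw": 0, "dz": -0.105, "jaw": 1},
    {"dx": 0, "dy": 0, "yaw": 0, "dz": -0.115, "jaw": 1},
    {"dx": 0, "dy": 0, "yaw": 0, "dz": -0.115, "jaw": 1},
    {"dx": 0, "dy": 0, "yaw": 0, "dz": -0.115, "jaw": 0},
    {"dx": 0, "dy": 0, "yaw": 0, "dz": -0.115, "jaw": 0},
    {"dx": 0, "dy": 0, "yaw": 0, "dz": -0.115, "jaw": 0},
    {"dx": 0, "dy": 0, "yaw": 0, "dz": -0.115, "jaw": 0},
    {"dx": 0, "dy": 0, "yaw": 0, "dz": -0.115, "jaw": 0},
    {"dx": 0, "dy": 0, "yaw": 0, "dz": -0.115, "jaw": 0},
    {"dx": 0, "dy": 0, "yaw": 0, "dz": -0.115, "jaw": 0},
    {"dx": 0, "dy": 0, "yaw": 0, "dz": -0.115, "jaw": 0},
  ],
)

```text
clock: 14.3
eef_pos: [460.5, 83.7, 32.7]
tool_rot: [3.139, -0.0, 1.672]
force: [-1.1, -0.3, 5.5]
width: 44.3
gripper_force: 60.0
```

arm_command(
  deltas=[
    {"dx": 0, "dy": 0, "yaw": 0, "dz": 0.03, "jaw": 0},
    {"dx": 0, "dy": 0, "yaw": 0, "dz": 0.07, "jaw": 0},
    {"dx": 0, "dy": 0, "yaw": 0, "dz": 0.11, "jaw": 0},
    {"dx": 0.02, "dy": -0.016, "yaw": 0, "dz": 0.12, "jaw": 0},
    {"dx": 0.05, "dy": -0.04, "yaw": 0, "dz": 0.12, "jaw": 0},
    {"dx": 0.08, "dy": -0.065, "yaw": 0, "dz": 0.12, "jaw": 0},
    {"dx": 0.11, "dy": -0.09, "yaw": 0, "dz": 0.12, "jaw": 0},
    {"dx": 0.14, "dy": -0.113, "yaw": 0, "dz": 0.12, "jaw": 0},
    {"dx": 0.1545, "dy": -0.125, "yaw": 0, "dz": 0.12, "jaw": 0},
    {"dx": 0.1545, "dy": -0.125, "yaw": 0, "dz": 0.12, "jaw": 0},
    {"dx": 0.1545, "dy": -0.125, "yaw": 0, "dz": 0.12, "jaw": 0},
    {"dx": 0.1545, "dy": -0.125, "yaw": 0, "dz": 0.08, "jaw": 0},
    {"dx": 0.1545, "dy": -0.125, "yaw": 0, "dz": 0.05, "jaw": 0},
    {"dx": 0.1545, "dy": -0.125, "yaw": 0, "dz": 0.03, "jaw": 0},
    {"dx": 0.1545, "dy": -0.125, "yaw": 0, "dz": 0.02, "jaw": 0},
    {"dx": 0.1545, "dy": -0.125, "yaw": 0, "dz": 0.017, "jaw": 0},
    {"dx": 0.1545, "dy": -0.125, "yaw": 0, "dz": 0.017, "jaw": 0},
    {"dx": 0.1545, "dy": -0.125, "yaw": 0, "dz": 0.017, "jaw": 0},
  ],
)

```text
clock: 16.1
eef_pos: [615.0, -41.0, 49.6]
tool_rot: [3.139, 0.0, 1.673]
force: [0.4, -0.7, -1.1]
width: 44.1
gripper_force: 61.6
```

arm_command(
  deltas=[
    {"dx": 0, "dy": 0, "yaw": 0, "dz": -0.002, "jaw": 0},
    {"dx": 0, "dy": 0, "yaw": 0, "dz": -0.002, "jaw": 0},
    {"dx": 0, "dy": 0, "yaw": 0, "dz": -0.002, "jaw": 0.4},
    {"dx": 0, "dy": 0, "yaw": 0, "dz": -0.002, "jaw": 0.7},
    {"dx": 0, "dy": 0, "yaw": 0, "dz": -0.002, "jaw": 1},
    {"dx": 0, "dy": 0, "yaw": 0, "dz": -0.002, "jaw": 1},
    {"dx": 0, "dy": 0, "yaw": 0, "dz": -0.002, "jaw": 1},
    {"dx": 0, "dy": 0, "yaw": 0, "dz": -0.002, "jaw": 1},
    {"dx": 0, "dy": 0, "yaw": 0, "dz": 0.04, "jaw": 1},
    {"dx": 0, "dy": 0, "yaw": 0, "dz": 0.08, "jaw": 1},
    {"dx": 0, "dy": 0, "yaw": 0, "dz": 0.11, "jaw": 1},
    {"dx": -0.16, "dy": -0.014, "yaw": 0, "dz": 0.11, "jaw": 1},
    {"dx": -0.16, "dy": -0.014, "yaw": 0, "dz": 0.11, "jaw": 1},
    {"dx": -0.16, "dy": -0.014, "yaw": 0, "dz": 0.11, "jaw": 1},
    {"dx": -0.16, "dy": -0.014, "yaw": 0, "dz": 0.11, "jaw": 1},
    {"dx": -0.16, "dy": -0.014, "yaw": 0, "dz": 0.11, "jaw": 1},
    {"dx": -0.16, "dy": -0.014, "yaw": 0, "dz": 0.11, "jaw": 1},
    {"dx": -0.16, "dy": -0.014, "yaw": 0, "dz": 0.11, "jaw": 1},
  ],
)

```text
clock: 17.9
eef_pos: [456.4, -54.9, 158.5]
tool_rot: [3.139, -0.001, 1.673]
force: [0.7, 0.2, -0.4]
width: 85.5
gripper_force: 0.0
```

```bash
python3 look.py
```

```text
[456.4 -54.9 158.5]
top [386.4 146.8] [16 15 47] [ 657.6 -204.9   83. ]
top [312.8 165.1] [ 20  20 311] [613.2 -40.9  74.5]
top [277.8 168.5] [ 17  16 221] [607.3  36.8  60.5]
top [244.2 172.8] [ 14  14 156] [599.1 113.4  46.5]
scene [215.8 174.5] [ 14  10 104] [614.2 -40.8  75.4]
scene [229.5 193. ] [ 14   9 100] [608.5  35.5  60.2]
scene [244.9 212.1] [11  9 74] [600.8 113.4  47.3]
```

Three pots are in place. Now the largest.

arm_command(
  deltas=[
    {"dx": 0, "dy": 0, "yaw": 0, "dz": -0.04, "jaw": 1},
    {"dx": 0, "dy": 0, "yaw": 0, "dz": -0.08, "jaw": 1},
    {"dx": 0, "dy": 0, "yaw": 0, "dz": -0.105, "jaw": 1},
    {"dx": 0, "dy": 0, "yaw": 0, "dz": -0.115, "jaw": 1},
    {"dx": 0, "dy": 0, "yaw": 0, "dz": -0.115, "jaw": 1},
    {"dx": 0, "dy": 0, "yaw": 0, "dz": -0.115, "jaw": 0},
    {"dx": 0, "dy": 0, "yaw": 0, "dz": -0.115, "jaw": 0},
    {"dx": 0, "dy": 0, "yaw": 0, "dz": -0.115, "jaw": 0},
    {"dx": 0, "dy": 0, "yaw": 0, "dz": -0.115, "jaw": 0},
    {"dx": 0, "dy": 0, "yaw": 0, "dz": -0.115, "jaw": 0},
    {"dx": 0, "dy": 0, "yaw": 0, "dz": -0.115, "jaw": 0},
    {"dx": 0, "dy": 0, "yaw": 0, "dz": -0.115, "jaw": 0},
    {"dx": 0, "dy": 0, "yaw": 0, "dz": -0.115, "jaw": 0},
  ],
)

```text
clock: 19.3
eef_pos: [455.0, -55.5, 44.8]
tool_rot: [3.139, 0.001, 1.672]
force: [-0.2, 0.1, 6.3]
width: 50.2
gripper_force: 61.0
```

arm_command(
  deltas=[
    {"dx": 0, "dy": 0, "yaw": 0, "dz": 0.03, "jaw": 0},
    {"dx": 0, "dy": 0, "yaw": 0, "dz": 0.07, "jaw": 0},
    {"dx": 0, "dy": 0, "yaw": 0, "dz": 0.11, "jaw": 0},
    {"dx": 0.02, "dy": -0.007, "yaw": 0, "dz": 0.12, "jaw": 0},
    {"dx": 0.05, "dy": -0.017, "yaw": 0, "dz": 0.12, "jaw": 0},
    {"dx": 0.08, "dy": -0.028, "yaw": 0, "dz": 0.12, "jaw": 0},
    {"dx": 0.11, "dy": -0.038, "yaw": 0, "dz": 0.12, "jaw": 0},
    {"dx": 0.14, "dy": -0.048, "yaw": 0, "dz": 0.12, "jaw": 0},
    {"dx": 0.167, "dy": -0.058, "yaw": 0, "dz": 0.12, "jaw": 0},
    {"dx": 0.167, "dy": -0.058, "yaw": 0, "dz": 0.12, "jaw": 0},
    {"dx": 0.167, "dy": -0.058, "yaw": 0, "dz": 0.12, "jaw": 0},
    {"dx": 0.167, "dy": -0.058, "yaw": 0, "dz": 0.08, "jaw": 0},
    {"dx": 0.167, "dy": -0.058, "yaw": 0, "dz": 0.05, "jaw": 0},
    {"dx": 0.167, "dy": -0.058, "yaw": 0, "dz": 0.03, "jaw": 0},
    {"dx": 0.167, "dy": -0.058, "yaw": 0, "dz": 0.02, "jaw": 0},
    {"dx": 0.167, "dy": -0.058, "yaw": 0, "dz": 0.017, "jaw": 0},
    {"dx": 0.167, "dy": -0.058, "yaw": 0, "dz": 0.017, "jaw": 0},
    {"dx": 0.167, "dy": -0.058, "yaw": 0, "dz": 0.017, "jaw": 0},
  ],
)

```text
clock: 21.1
eef_pos: [622.0, -113.2, 61.7]
tool_rot: [3.139, 0.0, 1.673]
force: [-0.4, -0.7, -1.2]
width: 50.2
gripper_force: 63.1
```

arm_command(
  deltas=[
    {"dx": 0, "dy": 0, "yaw": 0, "dz": -0.002, "jaw": 0},
    {"dx": 0, "dy": 0, "yaw": 0, "dz": -0.002, "jaw": 0},
    {"dx": 0, "dy": 0, "yaw": 0, "dz": -0.002, "jaw": 0.5},
    {"dx": 0, "dy": 0, "yaw": 0, "dz": -0.002, "jaw": 0.8},
    {"dx": 0, "dy": 0, "yaw": 0, "dz": -0.002, "jaw": 1},
    {"dx": 0, "dy": 0, "yaw": 0, "dz": -0.002, "jaw": 1},
    {"dx": 0, "dy": 0, "yaw": 0, "dz": -0.002, "jaw": 1},
    {"dx": 0, "dy": 0, "yaw": 0, "dz": -0.002, "jaw": 1},
    {"dx": 0, "dy": 0, "yaw": 0, "dz": 0.04, "jaw": 1},
    {"dx": 0, "dy": 0, "yaw": 0, "dz": 0.08, "jaw": 1},
    {"dx": 0, "dy": 0, "yaw": 0, "dz": 0.12, "jaw": 1},
    {"dx": -0.05, "dy": 0, "yaw": 0, "dz": 0.15, "jaw": 1},
    {"dx": -0.1, "dy": 0, "yaw": 0, "dz": 0.15, "jaw": 1},
    {"dx": -0.15, "dy": 0, "yaw": 0, "dz": 0.15, "jaw": 1},
    {"dx": -0.18, "dy": 0, "yaw": 0, "dz": 0.15, "jaw": 1},
    {"dx": -0.18, "dy": 0, "yaw": 0, "dz": 0.15, "jaw": 1},
    {"dx": -0.18, "dy": 0, "yaw": 0, "dz": 0.15, "jaw": 1},
  ],
)

```text
clock: 22.8
eef_pos: [441.0, -113.7, 210.8]
tool_rot: [3.141, 0.001, 1.672]
force: [0.6, 0.3, 0.0]
width: 85.5
gripper_force: 0.0
```

```bash
python3 look.py
```

```text
[ 441.  -113.7  210.8]
top [389.7 160.4] [ 30  31 153] [ 627.4 -212.5   77.9]
top [403.8 146.3] [ 8  8 21] [ 659.5 -243.6   83.8]
top [346.4 160.6] [ 24  24 420] [ 621.  -112.7   88.7]
top [312.8 165.1] [ 20  20 307] [612.9 -40.8  74.7]
top [277.8 168.5] [ 17  16 221] [607.3  36.9  60.8]
top [244.2 172.8] [ 14  14 156] [599.1 113.4  46.5]
scene [202.5 158.2] [ 16  11 130] [ 622.6 -113.6   89.2]
scene [215.9 174.3] [ 13  10 101] [613.6 -41.6  75. ]
scene [229.5 193.1] [14  9 97] [609.1  36.8  61.4]
scene [244.8 212.1] [11  9 73] [600.8 113.   47.1]
```

View pics/last_top.png

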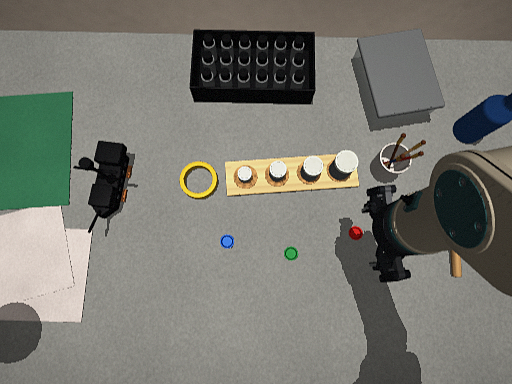

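All four pots stand upright on their discs: lids at (346,161), (313,165), (278,168) and (244,173), each within about 2 mm of centre. The mug (395,157) and ship (112,180) have not moved, and the gripper is clear, so I'm handing in.

```bash
python3 -c "from cell import *;print(finish_job())"
```

```text
the job is handed in; nothing more can be done
None
```

I placed all four pots upright on their cork spots in size order, tallest by the mug, each about 2 mm or less from centre by the cameras, with the mug and ship left where they stood; the job is handed in at about 23 s, but no verdict was returned.

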